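Load the dust-proof parts store and hold its spring shutter open

TASK

Pour all six steel bearing balls from the small metal cup into the funnel of the parts store while its shutter is shut, and stand the empty cup upright back on the bench. Then swing the store's spring-loaded shutter arm (the one with the upright peg) all the way to its stop, so that every ball drops into the clear box below, and finish while still holding the arm there against its spring. Do not shove the tin, the white tub or the solder spool about.

Things in the scene. Friction and masses are not known exactly. Their poses are not given: they have to be found in the camera images.
- cup: small open aluminium cup, round, 58 mm across at the rim (56 mm at the foot), 65 mm high, wall 3 mm, base 5 mm thick, 55 to 100 g, free on the bench, standing upright left or right of the store; holds the six balls. Origin: centre of its underside; z up its axis to the mouth.
- cup_rim (a point): centre of the cup's mouth, 65 mm above its underside
- store: fixed parts store, yaw within 0.3 rad: grey base plate (170 by 240 mm, 6 thick, y -85 to +155), on it at the origin a clear box (120 by 120 mm outside, 4 mm walls, floor 6 mm up, top at 61 mm with a 54 mm opening) under a round metal funnel. Origin: on the bench under the funnel's centre; z up; +y from the funnel to the arm's pivot; -x its front (to the robot at yaw 0)
- funnel_mouth (a point): centre of the funnel's mouth, 125 mm above the bench: 112 mm across outside, 104 inside, narrowing to a straight 50 mm throat 90 to 72 mm up. A flat steel shutter (top at 71 mm) closes the throat from below; poured parts lie on it until it swings aside, then drop into the clear box
- pivot (a point): on the vertical pivot axis of the shutter arm, 75 mm to +y of the funnel's axis, 80 mm above the bench
- handle (a point): centre of the top of the shutter arm's handle: upright black round peg, 16 mm diameter, 52 mm tall (71 to 123 mm above the bench; the arm bar it stands on ends at 79 mm), 100 mm from the pivot axis; it moves with the arm
- shutter_arm (a joint): angle of the shutter arm (arm and shutter in one piece) about the vertical pivot, rad: 0 = shut, rested by its spring, handle 60 degrees round from the store's +x to +y seen from the pivot; grows counter-clockwise from above, handle coming to the store's front, to the hard stop at 1.10 (shutter clear). Spring pulls it shut: at the handle 2 N at 0, 6 N at the stop; let go, it swings back
- tin: bystander: squat closed steel tip-cleaner tin, 60 mm diameter, 40 mm high plus a 12 mm black knob on its lid; stands on the other side of the store from the cup. Origin: centre of underside
- tub: bystander: white closed tub, 72 mm diameter, 150 mm high, far left. Origin: centre of underside
- spool: bystander: grey solder spool standing on its flange, 54 mm diameter, 40 mm high, right of the store. Origin: centre of underside
- ball1_center (a point): centre of a solid steel bearing ball, 14 mm diameter, 11 g; starts on the floor of the cup with the five others
- ball2_center (a point): centre of another such ball
- ball3_center (a point): centre of another such ball
- ball4_center (a point): centre of another such ball
- ball5_center (a point): centre of another such ball
- ball6_center (a point): centre of another such ball

How it is judged (in metres and radians):
On the way, in this order (a step that is already met when the one before it is completed fails the run):
1. all six balls lie in the funnel, on the shut shutter, with the cup still held tipped in the gripper (x of ball1_center in the frame of store between -0.055 and 0.055 m and y of ball1_center in the frame of store between -0.055 and 0.055 m and z of ball1_center in the frame of store between 0.066 and 0.135 m and x of ball2_center in the frame of store between -0.055 and 0.055 m and y of ball2_center in the frame of store between -0.055 and 0.055 m and z of ball2_center in the frame of store between 0.066 and 0.135 m and x of ball3_center in the frame of store between -0.055 and 0.055 m and y of ball3_center in the frame of store between -0.055 and 0.055 m and z of ball3_center in the frame of store between 0.066 and 0.135 m and x of ball4_center in the frame of store between -0.055 and 0.055 m and y of ball4_center in the frame of store between -0.055 and 0.055 m and z of ball4_center in the frame of store between 0.066 and 0.135 m and x of ball5_center in the frame of store between -0.055 and 0.055 m and y of ball5_center in the frame of store between -0.055 and 0.055 m and z of ball5_center in the frame of store between 0.066 and 0.135 m and x of ball6_center in the frame of store between -0.055 and 0.055 m and y of ball6_center in the frame of store between -0.055 and 0.055 m and z of ball6_center in the frame of store between 0.066 and 0.135 m and value of joint shutter_arm below 0.15 rad and angle between cup's own z axis and vertical above 0.7 rad and contact force between the fingers and cup above 0.5 N), for 0.2 s.
2. the cup stands upright on the bench, let go, the balls still in the funnel (angle between cup's own z axis and vertical below 0.1 rad and height (world z) of cup below 0.005 m and contact force between the fingers and cup below 0.1 N and x of ball1_center in the frame of store between -0.055 and 0.055 m and y of ball1_center in the frame of store between -0.055 and 0.055 m and z of ball1_center in the frame of store between 0.066 and 0.135 m and x of ball2_center in the frame of store between -0.055 and 0.055 m and y of ball2_center in the frame of store between -0.055 and 0.055 m and z of ball2_center in the frame of store between 0.066 and 0.135 m and x of ball3_center in the frame of store between -0.055 and 0.055 m and y of ball3_center in the frame of store between -0.055 and 0.055 m and z of ball3_center in the frame of store between 0.066 and 0.135 m and x of ball4_center in the frame of store between -0.055 and 0.055 m and y of ball4_center in the frame of store between -0.055 and 0.055 m and z of ball4_center in the frame of store between 0.066 and 0.135 m and x of ball5_center in the frame of store between -0.055 and 0.055 m and y of ball5_center in the frame of store between -0.055 and 0.055 m and z of ball5_center in the frame of store between 0.066 and 0.135 m and x of ball6_center in the frame of store between -0.055 and 0.055 m and y of ball6_center in the frame of store between -0.055 and 0.055 m and z of ball6_center in the frame of store between 0.066 and 0.135 m), for 0.2 s.
At the end, for the whole second after the job is handed in: The shutter arm is at its stop (over 1.03 of 1.10 rad) and held there by the fingers (pressing with more than 1.5 N), all six balls lie inside the clear box of the store, and the cup stands upright (within 0.1 rad) on the bench, let go (value of joint shutter_arm above 1.03 rad and contact force between the fingers and store above 1.5 N and angle between cup's own z axis and vertical below 0.1 rad and height (world z) of cup below 0.005 m and contact force between the fingers and cup below 0.1 N and x of ball1_center in the frame of store between -0.058 and 0.058 m and y of ball1_center in the frame of store between -0.058 and 0.058 m and z of ball1_center in the frame of store between 0.004 and 0.055 m and x of ball2_center in the frame of store between -0.058 and 0.058 m and y of ball2_center in the frame of store between -0.058 and 0.058 m and z of ball2_center in the frame of store between 0.004 and 0.055 m and x of ball3_center in the frame of store between -0.058 and 0.058 m and y of ball3_center in the frame of store between -0.058 and 0.058 m and z of ball3_center in the frame of store between 0.004 and 0.055 m and x of ball4_center in the frame of store between -0.058 and 0.058 m and y of ball4_center in the frame of store between -0.058 and 0.058 m and z of ball4_center in the frame of store between 0.004 and 0.055 m and x of ball5_center in the frame of store between -0.058 and 0.058 m and y of ball5_center in the frame of store between -0.058 and 0.058 m and z of ball5_center in the frame of store between 0.004 and 0.055 m and x of ball6_center in the frame of store between -0.058 and 0.058 m and y of ball6_center in the frame of store between -0.058 and 0.058 m and z of ball6_center in the frame of store between 0.004 and 0.055 m); the arm keeps its last pose, push and grip.
It fails at once if the tin is shoved more than 40 mm or knocked over (distance of tin from where it was at the start of the episode above 0.04 m or angle between tin's own z axis and vertical above 0.5 rad).
It fails at once if the tub is shoved more than 40 mm or knocked over (distance of tub from where it was at the start of the episode above 0.04 m or angle between tub's own z axis and vertical above 0.5 rad).
It fails at once if the spool is shoved more than 40 mm or knocked over (distance of spool from where it was at the start of the episode above 0.04 m or angle between spool's own z axis and vertical above 0.5 rad).
It also fails if it takes over 67 s, if anything falls off the work surface, if the arm or the gripper's body presses on something with over 40 N, if the wrist force passes 120 N, or if a joint passes its speed limit or range.

ROBOT

A 6-joint arm with a two-finger parallel gripper is mounted at the origin on the work surface. World frame = base frame: x ahead of the robot, y to its left, z up, the work surface at z = 0. Lengths are in mm, angles in rad, forces in N, time in s.
With the tool pointing down it reaches from about 375 to 975 mm from the base axis. Payload 3.8 kg.
Tool frame: the origin (TCP) lies midway between the tips of the shut fingers; the grasp point (between the pads) lies 19 mm behind it; z points along the fingers, y is the line along which they close (so a half turn about z gives the same grasp; the last joint's range is limited). The gripper opens to 85 mm and grips with 20 to 120 N. Pads are 22 mm wide; open, the fingers measure 114 mm over their backs; the gripper's body (76 mm by 85 mm) begins 54 mm behind the grasp point. The pads swing forward as they close: fully open they stand 13 mm farther back than shut.
Start: joints at [1.099, 0.264, 1.604, -0, 1.274, -0.037], TCP at [284.327, 612.19, 231.28] pointing down, gripper open.
Joint ranges: [-2.63, 2.63], [-0.94, 2.18], [0.31, 2.57], [-1.31, 4.45], [0, 2.66], [-2.55, 2.55]. Speed limits (rad/s): [2.57, 2.57, 3.14, 3.14, 3.14, 3.14].

INTERFACE

Orientations are given as a rotation vector (axis times angle).
In Python, from workcell import env, kin, imaging gives the robot as it stands. Calls block until the motion is done:
- env.move_pose(position, orientation): joint-space move of the TCP to a pose.
- env.servo_line(position, velocity=150, rotation=None): straight line of the TCP; rotation=None keeps the orientation; velocity is the mean speed in mm/s.
- env.move_j(angles): joint-space move.
- env.move_gripper(opening): opening from 0.0 (shut) to 1.0 (fully open); the grip force is fixed at half the most; returns when the fingers have stopped.
- env.pause(seconds).
- kin.solve_ik(position, orientation): joint angles nearest the present ones, or None.
- imaging.get_image(name): name is "scene" or "top" or "wrist"; returns the picture (384x512x3 uint8, red, green, blue); there is no depth.
- imaging.camera_model(name): a dict with "intrinsics" (3x3 intrinsics, pixels), "R" (3x3) and "t" (3): a world point X has camera coordinates R X + t. Camera axes: x right, y down, z forward; pixel columns grow to the right and rows downward; lengths in mm; the calibration is good to about 2 mm. A picture is of the moment at which its call begins: read the wrist's pose just before it. camera_model takes no time and is no camera call; for the wrist camera it gives the pose at the moment of the call.
A pose or a line that the arm cannot do raises env.PlanningError and nothing moves.
- env.finish_job(): hands the job in; it is judged then, once.
Readings, each from a call of its own:
- env.get_t(): time.
- env.get_joint_pos(): joint angles.
- env.get_joint_velocities(): joint speeds.
- env.get_joint_efforts(): joint torques, N m.
- env.get_tcp_pos(): TCP position.
- env.get_eef_rot(): TCP orientation.
- env.get_force(): force on the tool from outside, world axes, zero at the start.
- env.get_ft_torque(): the same for the moment, N m.
- env.get_width(): opening from 0.0 (shut) to 1.0 (fully open).
- env.get_grasp_force(): force on a finger pad.
Only numpy, scipy, OpenCV 4.12 (cv2) and the standard library are available. Lean on these libraries where they do the work, as an engineer would, in place of code of your own. Each camera call takes 0.05 s, during which the arm holds its last target. There are 200 camera calls.

## Working session

There is one attempt and no reset: what is moved stays moved. The work goes in short steps, each a Python script; the robot and the scene stay as the last script left them, time stands still between calls to the robot, and variables do not carry over. Pictures are saved under pics/ and viewed, at most 13 in all, crops included, and the job is handed in when it is done.

```bash
mkdir -p pics; ls; python3 - <<'E'
from workcell import env,kin,imaging
import cv2,numpy as np
for n in("scene","top"):
    im=imaging.get_image(n); cv2.imwrite(f"pics/{n}0.png",im[:,:,::-1])
    m=imaging.camera_model(n); print(n,np.round(m["intrinsics"],1).tolist(),np.round(m["R"],3).tolist(),np.round(m["t"],1), -np.array(m["R"]).T@np.array(m["t"]))
print(env.get_t(),env.get_eef_rot())
E
```

```text
pics
scene [[479.7, 0.0, 259.0], [0.0, 479.7, 186.3], [0.0, 0.0, 1.0]] [[0.261, 0.965, -0.006], [0.831, -0.228, -0.507], [-0.491, 0.127, -0.862]] [-135.  -407.8 1507.6] [1114.12997154 -154.00608375 1091.98361013]
top [[487.8, 0.0, 252.9], [0.0, 487.8, 190.9], [0.0, 0.0, 1.0]] [[-0.002, -1.0, -0.022], [-0.983, 0.006, -0.181], [0.181, 0.021, -0.983]] [  17.4  567.4 1217.6] [ 337.04937051  -11.20974673 1300.35446842]
0.1 [-0.67743432 -3.06716963  0.00309027]
```

View pics/top0.png

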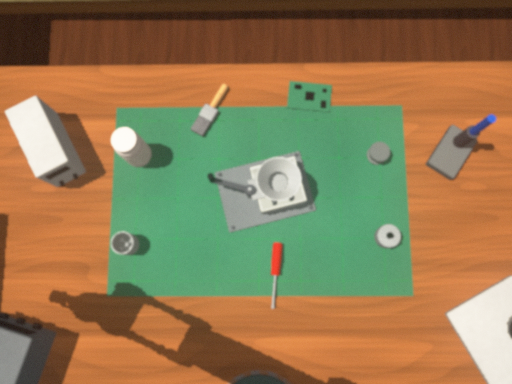

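View pics/scene0.png

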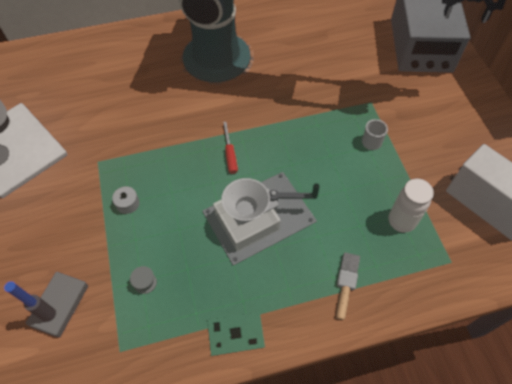

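Top: cup at (122,243), funnel (278,181), handle (212,178), tub (130,145), tin (389,236) and spool (378,153). I'll zoom in on the cup and store for accurate outlines.

```bash
python3 - <<'E'
import cv2,numpy as np
t=cv2.imread("pics/top0.png");s=cv2.imread("pics/scene0.png")
def crop(im,u,v,w,h,W,H): return cv2.resize(im[v:v+h,u:u+w],(W,H),interpolation=cv2.INTER_CUBIC)
a=crop(t,200,140,120,100,480,400);b=crop(s,200,165,130,100,520,400)
a=crop(t,205,145,115,90,400,313);b=crop(s,205,170,115,90,400,313)
c=crop(t,100,222,60,45,400,286-0);d=crop(s,350,110,60,45,400,286)
cv2.imwrite("pics/crop.png",np.vstack([np.hstack([a,b]),np.hstack([c,d])]))
E
```

```text
(no output)
```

View pics/crop.png

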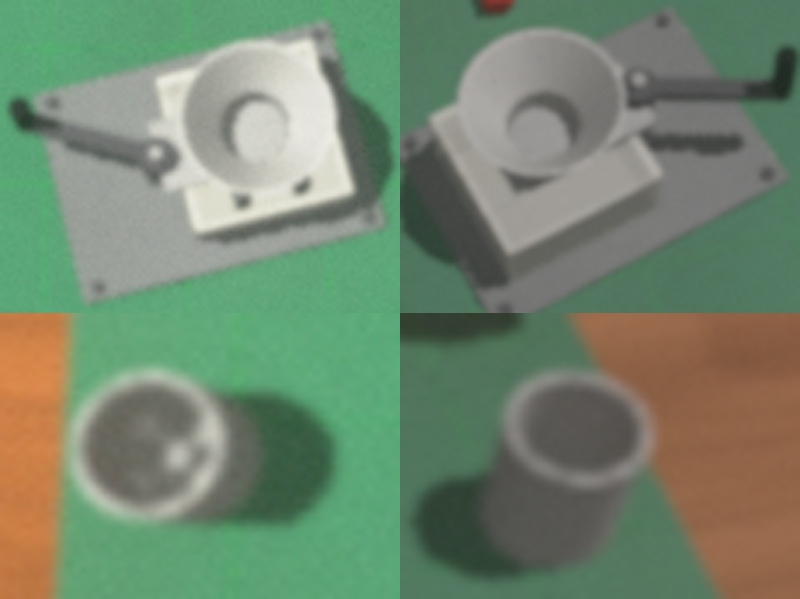

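```bash
cat > h.py <<'E'
from workcell import env,kin,imaging
import numpy as np
from scipy.spatial.transform import Rotation as R
def ray(n,u,v,m=None):
    m=m or imaging.camera_model(n);Rm=np.array(m["R"]);c=-Rm.T@np.array(m["t"])
    return c,Rm.T@np.linalg.solve(np.array(m["intrinsics"]),[u,v,1.])
def plane(n,u,v,z,m=None):
    c,d=ray(n,u,v,m);return c+d*(z-c[2])/d[2]
E
python3 - <<'E'
from h import *
for k,t,s,z in [("funnel",(279.6,177.8),(245.4,199.8),125),("cup",(122.4,242.7),(376.8,127.9),65),("handle",(210.2,175.2),(316.3,186.4),123)]:
    print(k,plane("top",*t,z).round(1),plane("scene",*s,z).round(1))
    (c1,d1),(c2,d2)=ray("top",*t),ray("scene",*s)
    x=np.linalg.lstsq(np.c_[d1,-d2],c2-c1,rcond=None)[0]; print((c1+d1*x[0]).round(1),(c2+d2*x[1]).round(1))
P=[plane("top",205+a/3.478,145+b/3.478,6)[:2] for a,b in[(40,97),(325,22),(385,225),(90,302)]]
P=np.array(P);print(P.round(1),[np.linalg.norm(P[i]-P[i-1]).round(1) for i in range(4)])
# edges: P0-P1 long (y), P1-P2 short (x)
e=P[0]-P[1];f=P[3]-P[2];g=P[1]-P[2];h=P[0]-P[3]
print([np.arctan2(-q[0],q[1]).round(3) for q in(e,f)],[np.arctan2(q[1],q[0]).round(3) for q in(g,h)])
print("ctr",P.mean(0), "pivot",plane("top",205+157/3.478,145+155/3.478,85))
for n,u,v,z in[("tub",124,137,150),("spool",379,152,40),("tin",389,236,45)]:print(n,plane("top",u,v,z).round())
print(imaging.camera_model("wrist"))
E
```

```text
funnel [586.4 -52.1 125. ] [590.1 -51.1 125. ]
[587.4 -52.2 120.6] [587.7 -50.7 120.6]
cup [433.2 346.8  65. ] [437.9 347.9  65. ]
[433.7 348.6  58.8] [434.2 350.6  59.4]
handle [594.5 119.3 123. ] [598.1 118.1 123. ]
[595.6 119.8 118.1] [595.5 119.5 118.1]
[[ 626.4  115.2]
 [ 685.3 -108.6]
 [ 524.  -151.6]
 [ 465.6   75. ]] [np.float64(165.8), np.float64(231.4), np.float64(167.0), np.float64(233.9)]
[np.float64(0.257), np.float64(0.252)] [np.float64(0.26), np.float64(0.245)]
ctr [575.34945889 -17.49761021] pivot [564.91830977  21.49605213  85.        ]
tub [686. 330. 150.]
spool [ 673. -319.   40.]
tin [ 449. -333.   45.]
{'intrinsics': array([[281.67955574,   0.        , 258.4002249 ],
       [  0.        , 281.67955574, 194.96590619],
       [  0.        ,   0.        ,   1.        ]]), 'R': array([[ 0.42185394,  0.90666203, -0.00179336],
       [ 0.87280191, -0.40556231,  0.27154382],
       [ 0.24547115, -0.11611708, -0.96242441]]), 't': array([-673.94905311,  -33.84353987,  379.20135557])}
```

```bash
cat >> h.py <<'E'
CUP=np.array([435.5,348.]);ST=np.array([588.,-51.5,0]);YAW=0.254
RS=R.from_euler("z",YAW).as_matrix()
def rot(head,pitch,roll=0,flip=1):
    """tool heading azimuth, pitch down, then the whole thing rolled about the horizontal heading; returns R matrix"""
    h=np.array([np.cos(head),np.sin(head),0]);u=np.array([0,0,1.])
    z=np.cos(pitch)*h-np.sin(pitch)*u;y=flip*np.cross(u,h);x=np.cross(y,z)
    return R.from_rotvec(roll*h).as_matrix()@np.c_[x,y,z]
rv=lambda M:R.from_matrix(M).as_rotvec()
GH=44.; AHEAD=4.
def tcp_for(cupaxispt,M,extra=19+AHEAD): return cupaxispt+M[:,2]*extra
def pour(head,pitch,roll,flip,lip):
    """TCP so the cup's lower lip is at `lip`. Cup tilted by roll about heading"""
    h=np.array([np.cos(head),np.sin(head),0]);Q=R.from_rotvec(roll*h).as_matrix()
    c=Q@[0,0,1.];s=np.cross(h,c); s=-s if s[2]>0 else s   # s: downwards radial of cup
    M=rot(head,pitch,roll,flip)
    return tcp_for(lip-29*s-c*(65-GH),M),M
E
python3 - <<'E'
from h import *
print(R.from_rotvec(env.get_eef_rot()).as_matrix().round(2))
az=np.arctan2(CUP[1],CUP[0])
g=np.r_[CUP,GH]
for a in(.2,.35,.5):
  for f in(1,-1):
    M=rot(az,a,0,f);p=tcp_for(g,M)
    q=[kin.solve_ik((p+d).tolist(),rv(M).tolist()) for d in(np.zeros(3),-120*M[:,2],np.array([0,0,120]))]
    print(a,f,[None if x is None else np.round(x,2).tolist() for x in q])
    for hd in(-.1,.25):
     for r in(1,-1):
      lip=ST+[0,0,143]
      out=[]
      for ang in(0,60,90,115,125):
        p,Mp=pour(hd,a,np.radians(ang)*r,f,lip);x=kin.solve_ik(p.tolist(),rv(Mp).tolist());out.append(None if x is None else np.round(x,1).tolist())
      print("   ",hd,r,out)
E
```

```text
[[-0.91  0.42 -0.  ]
 [ 0.42  0.91 -0.  ]
 [ 0.   -0.   -1.  ]]
0.2 1 [None, None, None]
    -0.1 1 [None, None, None, None, None]
    -0.1 -1 [None, None, None, None, None]
    0.25 1 [None, None, None, [-0.6, 0.5, 2.5, 2.1, 1.6, -2.5], [-0.6, 0.5, 2.5, 2.1, 1.6, -2.4]]
    0.25 -1 [None, None, None, None, None]
0.2 -1 [None, None, None]
    -0.1 1 [None, None, None, None, None]
    -0.1 -1 [None, None, None, None, None]
    0.25 1 [None, [-0.6, 0.3, 2.5, 2.1, 1.3, -0.3], [-0.6, 0.4, 2.5, 2.1, 1.5, 0.2], [-0.6, 0.5, 2.5, 2.1, 1.6, 0.6], [-0.6, 0.5, 2.5, 2.1, 1.6, 0.7]]
    0.25 -1 [None, None, None, None, None]
0.35 1 [None, None, None]
    -0.1 1 [None, None, None, None, [-0.5, 0.6, 2.5, 2.5, 1.7, -2.5]]
    -0.1 -1 [None, None, [0.1, 0.4, 2.6, 3.7, 1.4, -0.1], [0.2, 0.5, 2.5, 3.7, 1.6, -0.5], [0.1, 0.6, 2.5, 3.7, 1.7, -0.6]]
    0.25 1 [None, None, None, [-0.7, 0.6, 2.4, 1.9, 1.6, -2.5], [-0.7, 0.6, 2.4, 2.0, 1.7, -2.4]]
    0.25 -1 [None, None, None, None, None]
0.35 -1 [None, None, None]
    -0.1 1 [None, None, None, [-0.5, 0.5, 2.5, 2.4, 1.7, 0.5], [-0.5, 0.6, 2.5, 2.5, 1.7, 0.
[... 613 characters left out ...]
.8, 1.7, -2.5], [-0.7, 0.7, 2.3, 1.8, 1.8, -2.4]]
    0.25 -1 [[-0.4, 0.1, 2.5, 2.2, 0.7, 2.1], None, None, [-0.1, 0.6, 2.6, 3.3, 1.8, -0.4], [-0.1, 0.7, 2.5, 3.2, 1.9, -0.5]]
0.5 -1 [None, None, None]
    -0.1 1 [[-0.1, 0.0, 2.6, 3.2, 0.5, -1.6], [-0.5, 0.2, 2.5, 2.2, 1.1, -0.1], [-0.6, 0.4, 2.5, 2.2, 1.4, 0.2], [-0.6, 0.6, 2.5, 2.2, 1.7, 0.5], [-0.5, 0.7, 2.5, 2.3, 1.8, 0.6]]
    -0.1 -1 [[-0.1, 0.0, 2.6, 3.2, 0.5, -1.6], None, None, None, None]
    0.25 1 [[-0.4, 0.1, 2.5, 2.2, 0.7, -1.1], [-0.6, 0.3, 2.4, 1.7, 1.2, 0.0], [-0.7, 0.5, 2.3, 1.7, 1.5, 0.3], [-0.7, 0.6, 2.3, 1.8, 1.7, 0.6], [-0.7, 0.7, 2.3, 1.8, 1.8, 0.7]]
    0.25 -1 [[-0.4, 0.1, 2.5, 2.2, 0.7, -1.1], None, None, None, None]
```

```bash
cat > scan.py <<'E'
from h import *
g=np.r_[CUP,GH];res=[]
S=lambda p,M:kin.solve_ik(np.asarray(p).tolist(),rv(M).tolist())
for a in(.35,.5,.65,.8):
  for hg in np.arange(-1.2,3.2,.2):
    for f in(1,-1):
      M=rot(hg,a,0,f);p=tcp_for(g,M)
      q=[S(p+d,M) for d in(np.zeros(3),-110*M[:,2],np.array([0,0,120]))]
      if any(x is None for x in q):continue
      if max(np.abs(np.subtract(q[0],q[1])).max(),np.abs(np.subtract(q[0],q[2])).max())>1.2: continue
      print("grasp",a,hg.round(2),f,np.round(q[0],2).tolist())
      for hd in np.arange(-1.4,1.7,.2):
        for r in(1,-1):
          qs=[]
          for ang in range(0,121,20):
            x=S(*pour(hd,a,np.radians(ang)*r,f,ST+[0,0,145]))
            if x is None:break
            qs.append(x)
          if len(qs)==7:
            d=np.abs(np.diff(qs,axis=0)).max()
            j=np.abs(np.subtract(qs[0],q[2])).max()
            if d<1: print("    pour",hd.round(2),r,d.round(2),"tr",j.round(2),np.round(qs[0],2).tolist(),np.round(qs[-1],2).tolist())
E
python3 scan.py > scan.txt; grep -c pour scan.txt; grep -A3 grasp scan.txt | cut -c1-150| head -60
```

```text
180
grasp 0.35 -1.2 1 [1.06, 0.8, 1.69, -0.81, 1.66, 1.08]
    pour -1.4 -1 0.35 tr 0.68 [0.38, 0.56, 1.92, -1.19, 1.42, 0.92] [0.36, 0.82, 1.75, -1.23, 1.98, -1.04]
    pour -0.4 -1 0.39 tr 4.74 [0.21, 0.2, 2.52, 3.91, 0.9, 1.27] [0.35, 0.57, 2.39, 4.18, 1.65, -0.65]
    pour 0.6 -1 0.45 tr 2.56 [-0.62, 0.26, 2.43, 1.73, 1.11, 2.04] [-0.56, 0.55, 2.5, 2.3, 1.68, -0.43]
--
grasp 0.35 -1.2 -1 [1.06, 0.8, 1.69, -0.81, 1.66, -2.06]
    pour 0.4 1 0.43 tr 2.87 [-0.53, 0.2, 2.53, 2.04, 1.0, -1.18] [-0.7, 0.6, 2.29, 1.77, 1.7, 0.74]
    pour 0.6 1 0.41 tr 2.56 [-0.62, 0.26, 2.43, 1.73, 1.11, -1.1] [-0.71, 0.65, 2.17, 1.59, 1.75, 0.83]
    pour 0.8 1 0.39 tr 2.32 [-0.67, 0.33, 2.32, 1.49, 1.22, -1.05] [-0.69, 0.7, 2.03, 1.43, 1.82, 0.91]
--
grasp 0.35 -1.0 1 [1.11, 0.75, 1.8, -0.94, 1.55, 1.07]
    pour -1.4 -1 0.35 tr 0.73 [0.38, 0.56, 1.92, -1.19, 1.42, 0.92] [0.36, 0.82, 1.75, -1.23, 1.98, -1.04]
    pour -0.4 -1 0.39 tr 4.85 [0.21, 0.2, 2.52, 3.91, 0.9, 1.27] [0.35, 0.57, 2.39, 4.18, 1.65, -0.65]
    pour 0.6 -1 0.45 tr 2.67 [-0.62, 0.26, 2.43, 1.73, 1.11, 2.04] [-0.56, 0.55, 2.5, 2.3, 
[... 2997 characters left out ...]
 0.54, 2.27, 1.46, 1.24, -1.22]
    pour 0.4 1 0.43 tr 0.66 [-0.53, 0.2, 2.53, 2.04, 1.0, -1.18] [-0.7, 0.6, 2.29, 1.77, 1.7, 0.74]
    pour 0.6 1 0.41 tr 0.67 [-0.62, 0.26, 2.43, 1.73, 1.11, -1.1] [-0.71, 0.65, 2.17, 1.59, 1.75, 0.83]
    pour 0.8 1 0.39 tr 0.71 [-0.67, 0.33, 2.32, 1.49, 1.22, -1.05] [-0.69, 0.7, 2.03, 1.43, 1.82, 0.91]
--Traceback (most recent call last):
  File "scan.py", line 16, in <module>
    x=S(*pour(hd,a,np.radians(ang)*r,f,ST+[0,0,145]))
  File "scan.py", line 3, in <lambda>
    S=lambda p,M:kin.solve_ik(np.asarray(p).tolist(),rv(M).tolist())
                 ~~~~~~~~~~~~^^^^^^^^^^^^^^^^^^^^^^^^^^^^^^^^^^^^^^^
ValueError: time passes only in moves, steps and waits
```

```bash
cat >> h.py <<'E'
A=.3
M0=rot(0,A)            # tool in cup frame (cup x = tool heading)
S=lambda p,M:kin.solve_ik(np.asarray(p).tolist(),rv(M).tolist())
def final(k,beta,theta,side=1):
    """cup rotation C with tilt theta, tool heading k, tool pitched down beta; side=+1: mouth to the left of heading"""
    c=(-np.sin(A)+np.sin(beta)*np.cos(theta))/(np.cos(beta)*np.sin(theta))
    am=k+side*np.arccos(c); m=np.array([np.cos(am),np.sin(am),0])
    cz=np.sin(theta)*m+np.array([0,0,np.cos(theta)])
    tz=np.array([np.cos(beta)*np.cos(k),np.cos(beta)*np.sin(k),-np.sin(beta)])
    cx=tz-cz*(tz@cz);cx/=np.linalg.norm(cx)
    C=np.c_[cx,np.cross(cz,cx),cz]
    s=-np.array([0,0,1.])+cz*cz[2];s/=np.linalg.norm(s)
    return C,m,C.T@s
def pose(C,sC,lip):
    M=C@M0
    return lip-C@(29*sC+np.array([0,0,65-GH]))+M[:,2]*(19+AHEAD),M
E
python3 - <<'E'
from h import *
env.pause(.02)
from scipy.spatial.transform import Slerp
g=np.r_[CUP,GH]
for hg in(-1.2,-.9):
    M=rot(hg,A);p=tcp_for(g,M)
    print(hg,[None if x is None else np.round(x,2).tolist() for x in(S(p,M),S(p-110*M[:,2],M),S(p+[0,0,150],M),S(p-110*M[:,2]+[0,0,150],M))])
for k in(-1.4,-1.2,-1.0,-.8):
  for b in(-.1,0,.15):
    for side in(1,-1):
      C,m,s=final(k,b,2.05,side)
      o=[]
      for th in(1.4,2.05):
        ax=R.from_rotvec((th-2.05)*np.cross([0,0,1],m)).as_matrix()@C
        x=S(*pose(ax,s,ST-12*m+[0,0,150]));o.append(None if x is None else np.round(x,2).tolist())
      print(k,b,side,m.round(2),o)
E
```

```text
-1.2 [[1.07, 0.83, 1.67, -0.83, 1.7, 1.09], [1.17, 0.88, 1.49, -0.76, 1.84, 1.04], [1.07, 0.61, 1.69, -0.86, 1.83, 0.94], [1.17, 0.69, 1.49, -0.81, 1.97, 0.9]]
-0.9 [[1.14, 0.75, 1.85, -1.02, 1.54, 1.1], [1.28, 0.76, 1.73, -0.91, 1.67, 1.05], [1.14, 0.51, 1.87, -1.02, 1.66, 0.9], [1.28, 0.54, 1.73, -0.94, 1.8, 0.87]]
-1.4 -0.1 1 [0.9  0.44 0.  ] [[0.42, 0.55, 2.05, -1.31, 1.62, -0.38], None]
-1.4 -0.1 -1 [-0.99  0.12  0.  ] [None, None]
-1.4 0 1 [0.87 0.49 0.  ] [[0.42, 0.45, 2.1, -1.31, 1.5, -0.46], None]
-1.4 0 -1 [-0.99  0.17  0.  ] [[0.37, 0.59, 1.86, -1.24, 1.58, 2.36], None]
-1.4 0.15 1 [0.83 0.56 0.  ] [[0.39, 0.3, 2.17, -1.3, 1.3, -0.63], [0.41, 0.52, 2.01, -1.29, 1.59, -1.16]]
-1.4 0.15 -1 [-0.97  0.25  0.  ] [[0.33, 0.54, 1.8, -1.08, 1.53, 2.33], None]
-1.2 -0.1 1 [0.79 0.61 0.  ] [None, None]
-1.2 -0.1 -1 [-1.   -0.08  0.  ] [None, None]
-1.2 0 1 [0.76 0.65 0.  ] [None, None]
-1.2 0 -1 [-1.   -0.03  0.  ] [None, None]
-1.2 0.15 1 [0.7  0.72 0.  ] [None, None]
-1.2 0.15 -1 [-1.    0.06  0.  ] [[0.36, 0.47, 1.93, -1.19, 1.41, 2.32], None]
-1.0 -0.1 1 [0.65 0.76 0.  ] [None, None]
-1.0 -0.1 -1 [-0.96 -0.28  0.  ] [None, None]
-1.0 0 1 [0.61 0.79 0.  ] [None, None]
-1.0 0 -1 [-0.97 -0.23  0.  ] [None, None]
-1.0 0.15 1 [0.54 0.84 0.  ] [None, None]
-1.0 0.15 -1 [-0.99 -0.14  0.  ] [None, None]
-0.8 -0.1 1 [0.49 0.87 0.  ] [[0.34, 0.35, 2.43, 4.34, 1.34, -0.19], [0.37, 0.5, 2.38, 4.3, 1.57, -0.71]]
-0.8 -0.1 -1 [-0.88 -0.47  0.  ] [None, None]
-0.8 0 1 [0.44 0.9  0.  ] [[0.3, 0.22, 2.47, 4.3, 1.16, -0.3], [0.37, 0.41, 2.39, 4.34, 1.44, -0.81]]
-0.8 0 -1 [-0.91 -0.42  0.  ] [None, None]
-0.8 0.15 1 [0.36 0.93 0.  ] [[0.2, 0.05, 2.5, 4.28, 0.85, -0.51], [0.36, 0.29, 2.4, 4.41, 1.26, -1.0]]
-0.8 0.15 -1 [-0.94 -0.34  0.  ] [None, None]
```

```bash
sed -i 's/^A=.3$/A=.22/; s/^GH=44\./GH=45./' h.py
python3 - <<'E'
from h import *
env.pause(.02)
g=np.r_[CUP,GH]
for hg in(-1.3,-1.1):
    M=rot(hg,A);p=tcp_for(g,M)
    print(hg,p.round(),[None if x is None else np.round(x,2).tolist() for x in(S(p,M),S(p-110*M[:,2],M),S(p+[0,0,150],M),S(p-110*M[:,2]+[0,0,150],M))])
for k in(-1.4,-1.55,-1.7):
  for b in(.05,.12,.2):
      C,m,s=final(k,b,2.05,1)
      o=[]
      for th,z in((0,250),(.7,230),(1.4,210),(1.4,152),(2.05,152),(2.2,152)):
        ax=R.from_rotvec((th-2.05)*np.cross([0,0,1],m)).as_matrix()@C
        x=S(*pose(ax,s,ST-12*m+[0,0,z]));o.append(None if x is None else np.round(x,2).tolist())
      print(k,b,m.round(2),o)
E
```

```text
-1.3 [442. 326.  40.] [[1.04, 0.9, 1.59, -0.8, 1.81, 1.11], [1.14, 0.97, 1.39, -0.75, 1.95, 1.06], [1.04, 0.68, 1.63, -0.84, 1.94, 0.97], [1.14, 0.78, 1.4, -0.81, 2.08, 0.92]]
-1.1 [446. 328.  40.] [[1.1, 0.85, 1.71, -0.92, 1.7, 1.11], [1.22, 0.9, 1.54, -0.84, 1.84, 1.05], [1.1, 0.62, 1.74, -0.95, 1.82, 0.94], [1.22, 0.69, 1.56, -0.89, 1.96, 0.91]]
-1.4 0.05 [0.9  0.43 0.  ] [None, None, None, None, None, None]
-1.4 0.12 [0.88 0.47 0.  ] [None, None, [0.41, 0.27, 2.14, -1.3, 1.43, -0.63], None, [0.42, 0.53, 2.01, -1.3, 1.61, -1.11], None]
-1.4 0.2 [0.86 0.51 0.  ] [[0.32, 0.01, 2.51, 4.36, 1.07, 0.98], None, [0.39, 0.19, 2.17, -1.28, 1.33, -0.72], [0.39, 0.29, 2.18, -1.31, 1.29, -0.6], [0.41, 0.48, 2.01, -1.26, 1.55, -1.18], [0.41, 0.53, 1.98, -1.27, 1.61, -1.3]]
-1.55 0.05 [0.96 0.29 0.  ] [None, [0.43, 0.27, 2.15, -1.28, 1.46, 0.12], [0.41, 0.4, 2.01, -1.21, 1.62, -0.56], [0.41, 0.5, 2.01, -1.2, 1.58, -0.47], [0.4, 0.63, 1.9, -1.23, 1.75, -1.08], [0.4, 0.66, 1.88, -1.24, 1.78, -1.22]]
-1.55 0.12 [0.94 0.33 0.  ] [None, None, [0.41, 0.34, 2.04, -1.19, 1.53, -0.62], [0.41, 0.43, 2.05
[... 285 characters left out ...]
7, -1.32]]
-1.7 0.05 [0.99 0.15 0.  ] [None, [0.42, 0.34, 2.04, -1.17, 1.56, 0.13], [0.39, 0.47, 1.91, -1.11, 1.71, -0.56], [0.39, 0.56, 1.91, -1.1, 1.67, -0.47], [0.37, 0.68, 1.8, -1.13, 1.83, -1.1], [0.37, 0.71, 1.78, -1.15, 1.86, -1.24]]
-1.7 0.12 [0.98 0.19 0.  ] [None, [0.42, 0.26, 2.11, -1.21, 1.46, 0.09], [0.39, 0.4, 1.94, -1.1, 1.63, -0.61], [0.39, 0.49, 1.95, -1.1, 1.59, -0.52], [0.37, 0.64, 1.81, -1.1, 1.78, -1.14], [0.37, 0.68, 1.78, -1.12, 1.83, -1.28]]
-1.7 0.2 [0.97 0.23 0.  ] [None, [0.41, 0.17, 2.18, -1.25, 1.33, 0.04], [0.38, 0.33, 1.98, -1.08, 1.54, -0.68], [0.38, 0.42, 1.99, -1.09, 1.49, -0.59], [0.36, 0.6, 1.81, -1.06, 1.73, -1.19], [0.36, 0.64, 1.78, -1.08, 1.78, -1.32]]
```

```bash
python3 - <<'E'
from h import *
for u,v in((0,315),(52,325),(25,384),(44,345)):
    print("top",u,v,[plane("top",u,v,z)[:2].round().tolist() for z in(0,60,120)])
for u,v in((400,72),(465,70),(470,35),(396,20)):
    print("scene",u,v,[plane("scene",u,v,z)[:2].round().tolist() for z in(0,60,120)])
print("wbox",[plane("top",u,v,0)[:2].round().tolist() for u,v in((45,180),(85,175),(38,97))])
env.pause(.02)
for hg in(-1.5,-1.7):
    M=rot(hg,A);p=tcp_for(np.r_[CUP,GH],M)
    print(hg,p.round(),[None if x is None else np.round(x,2).tolist() for x in(S(p,M),S(p-110*M[:,2],M),S(p+[0,0,150],M),S(p-110*M[:,2]+[0,0,150],M))])
E
```

```text
top 0 315 [[251.0, 679.0], [255.0, 647.0], [259.0, 615.0]]
top 52 325 [[225.0, 540.0], [230.0, 515.0], [236.0, 489.0]]
top 25 384 [[80.0, 599.0], [91.0, 571.0], [103.0, 542.0]]
top 44 345 [[175.0, 557.0], [183.0, 531.0], [190.0, 505.0]]
scene 400 72 [[214.0, 529.0], [264.0, 492.0], [313.0, 454.0]]
scene 465 70 [[260.0, 725.0], [307.0, 676.0], [354.0, 628.0]]
scene 470 35 [[125.0, 812.0], [180.0, 759.0], [234.0, 706.0]]
scene 396 20 [[-4.0, 611.0], [57.0, 569.0], [119.0, 527.0]]
wbox [[611.0, 588.0], [624.0, 478.0], [852.0, 626.0]]
-1.5 [437. 326.  40.] [[0.98, 0.95, 1.49, -0.69, 1.91, 1.14], [1.06, 1.04, 1.24, -0.66, 2.07, 1.08], [0.98, 0.74, 1.52, -0.74, 2.04, 1.01], [1.06, 0.86, 1.26, -0.72, 2.19, 0.95]]
-1.7 [433. 326.  40.] [[0.92, 1.0, 1.39, -0.57, 2.0, 1.18], [0.98, 1.11, 1.1, -0.56, 2.18, 1.12], [0.92, 0.8, 1.43, -0.62, 2.14, 1.08], [0.98, 0.93, 1.12, -0.63, 2.3, 1.01]]
```

```bash
python3 - <<'E'
import cv2
s=cv2.imread("pics/scene0.png");cv2.imwrite("pics/c2.png",cv2.resize(s[0:150,300:512],(636,450),interpolation=cv2.INTER_CUBIC))
E
```

```text
(no output)
```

View pics/c2.png

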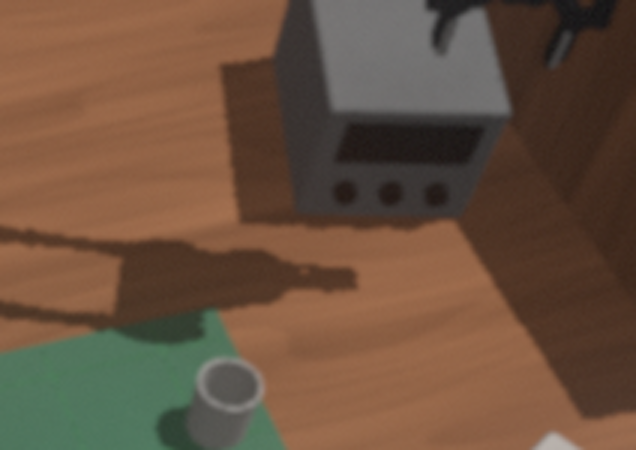

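The station's front sits at about x=215–260 mm, y=530–720, so I'll approach the cup with heading −1.7, which keeps the wrist clear of it.

```bash
cat >> h.py <<'E'
HG=-1.7
MG=rot(HG,A);PG=tcp_for(np.r_[CUP,GH],MG)
E
python3 - <<'E'
from h import *
import cv2
env.move_gripper(1.0)
P=PG-85*MG[:,2]
env.move_pose((P+[0,0,130]).tolist(),rv(MG).tolist())
env.servo_line(P.tolist(),150)
print(env.get_force(),env.get_t())
env.servo_line(PG.tolist(),80)
print("in",env.get_force(),env.get_tcp_pos())
cv2.imwrite("pics/s1.png",imaging.get_image("scene")[40:240,270:512,::-1].repeat(2,0).repeat(2,1))
cv2.imwrite("pics/w1.png",imaging.get_image("wrist")[:,:,::-1])
print(env.get_t())
E
```

```text
[ 0.24115435 -0.11288724 -0.19082922] 2.3917
in [-0.21344044  0.31181335  0.55515458] [432.77788687 326.24678485  40.11190959]
3.7
```

View pics/w1.png

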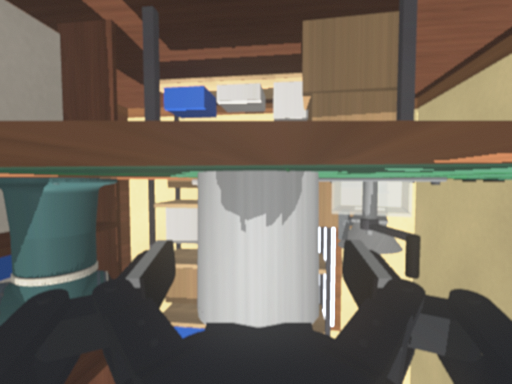

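The wrist view (inverted) shows the cup centred at column 258, between the fingers at about 170 and 345. Now I'll grip and lift.

```bash
python3 - <<'E'
from h import *
import cv2
env.move_gripper(0.0)
print("grip",env.get_width(),env.get_grasp_force(),env.get_force())
env.servo_line((PG+[0,0,175]).tolist(),120)
print("lift",env.get_width(),env.get_grasp_force(),env.get_force(),env.get_t())
cv2.imwrite("pics/w2.png",imaging.get_image("wrist")[:,:,::-1])
np.save("q_lift.npy",env.get_joint_pos())
# transfer
TH=2.05;C,m,s=final(-1.7,.12,TH)
tilt=lambda th:R.from_rotvec((th-TH)*np.cross([0,0,1],m)).as_matrix()@C
lip=lambda z:ST-12*m+[0,0,z]
q=S(*pose(tilt(1.3),s,lip(215)));print(np.round(q,2))
env.move_j(q)
p,M=pose(tilt(1.3),s,lip(155));env.servo_line(p.tolist(),60,rv(M).tolist())
print(env.get_force(),env.get_t())
cv2.imwrite("pics/s2.png",imaging.get_image("scene")[:,:,::-1])
E
```

```text
grip 0.6607619196087843 63.220264837145805 [-0.13079878  1.46107126  0.40534353]
lift 0.6586456211820896 63.313479982316494 [ 0.91076958  0.44223873 -1.34970889] 5.6917
[ 0.39  0.37  1.96 -1.11  1.61 -0.52]
[ 0.39826991  0.83908348 -2.13721979] 8.45
```

View pics/s2.png

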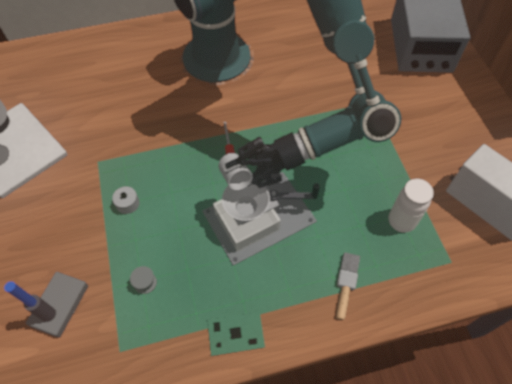

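The tipped cup (237,175) has its mouth over the funnel (246,205). Pouring slowly.

```bash
python3 - <<'E'
from h import *
import cv2
mm=imaging.camera_model("scene")
TH=2.05;C,m,s=final(-1.7,.12,TH)
tilt=lambda th:R.from_rotvec((th-TH)*np.cross([0,0,1],m)).as_matrix()@C
lip=lambda z:ST-12*m+[0,0,z]
x=np.array(mm["intrinsics"])@(np.array(mm["R"])@lip(155)+mm["t"]);print("lip px",x[:2]/x[2])
for th,z in((1.45,152),(1.55,150),(1.63,148),(1.71,147),(1.8,147),(1.9,147),(2.05,147),(2.2,149)):
    p,M=pose(tilt(th),s,lip(z));p0=np.array(env.get_tcp_pos())
    env.servo_line(p.tolist(),max(3,np.linalg.norm(p-p0)/.45),rv(M).tolist());env.pause(.15)
    print(th,np.round(env.get_force(),2),env.get_t())
env.pause(.5)
a=imaging.get_image("top")[130:250,190:340,::-1];b=imaging.get_image("scene")[130:250,190:340,::-1]
cv2.imwrite("pics/p.png",cv2.resize(np.hstack([a,b]),(800,320),interpolation=cv2.INTER_CUBIC))
E
```

```text
lip px [242.36541645 188.48221594]
1.45 [ 0.56 -0.49 -1.4 ] 9.325
1.55 [-0.73  0.02 -2.57] 10.0583
1.63 [ 0.74  0.54 -2.75] 10.7833
1.71 [ 0.11 -0.1  -1.12] 11.525
1.8 [ 0.03  0.4  -1.32] 12.2833
1.9 [-0.58  0.31 -1.83] 13.0333
2.05 [-0.21 -0.16 -0.68] 13.7833
2.2 [-0.19  0.2  -1.  ] 14.5333
```

View pics/p.png

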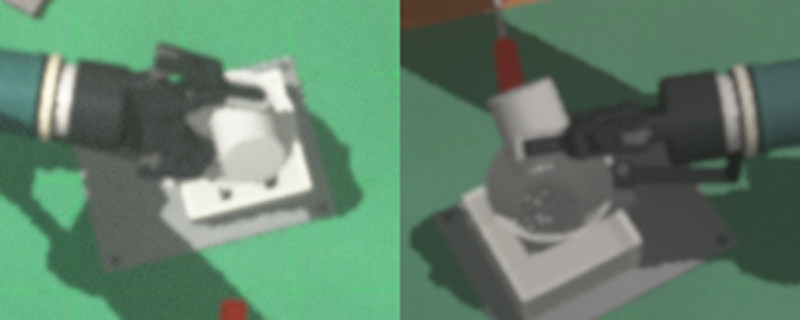

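Balls are visible in the funnel. I'll lift away, carry the cup back over its place and count the balls before setting it down.

```bash
python3 - <<'E'
from h import *
import cv2
TH=2.05;C,m,s=final(-1.7,.12,TH)
tilt=lambda th:R.from_rotvec((th-TH)*np.cross([0,0,1],m)).as_matrix()@C
lip=lambda z:ST-12*m+[0,0,z]
p,M=pose(tilt(2.2),s,lip(205));env.servo_line(p.tolist(),100,rv(M).tolist())
p,M=pose(tilt(1.3),s,lip(225));env.servo_line(p.tolist(),80,rv(M).tolist())
env.move_j(np.load("q_lift.npy").tolist());print(env.get_t())
N=4
a=sum(imaging.get_image("top")[155:205,255:305].astype(float) for _ in range(N))/N
b=sum(imaging.get_image("scene")[175:235,215:275].astype(float) for _ in range(N))/N
c=sum(imaging.get_image("top")[215:265,90:140].astype(float) for _ in range(N))/N
f=lambda x:cv2.resize(x[:,:,::-1],(266,266),interpolation=cv2.INTER_CUBIC)
cv2.imwrite("pics/n.png",np.hstack([f(a),f(b),f(c)]))
E
```

```text
18.45[ WARN:0@14.665] global loadsave.cpp:1063 imwrite_ Unsupported depth image for selected encoder is fallbacked to CV_8U.
```

View pics/n.png

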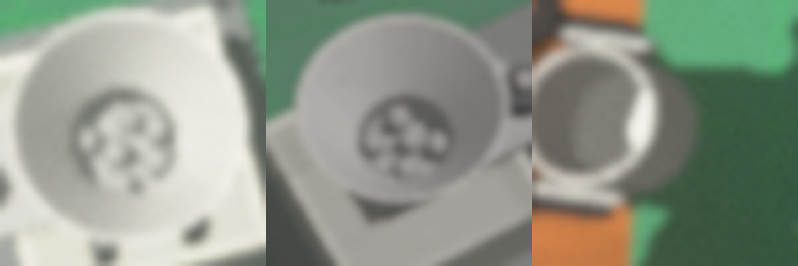

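All six balls are on the shutter in both views and the cup is empty. Setting it down, then checking IK for the shutter arc.

```bash
cat >> h.py <<'E'
PIV=ST+RS@np.array([0,75.,0])
def peg(phi,z,flip=1,r=100.):
    """tool down, closing tangentially; phi = joint angle"""
    w=YAW+np.pi/3+phi
    t=np.array([-np.sin(w),np.cos(w),0])*flip;zz=np.array([0,0,-1.]);M=np.c_[np.cross(t,zz),t,zz]
    return PIV+[r*np.cos(w),r*np.sin(w),z],M
E
python3 - <<'E'
from h import *
import cv2
env.servo_line((PG+[0,0,6]).tolist(),120)
f0=np.array(env.get_force())
for dz in np.arange(5,-3,-.5):
    env.servo_line((PG+[0,0,dz]).tolist(),15)
    f=np.array(env.get_force())-f0
    if f[2]>4: break
print("down",dz,f,env.get_tcp_pos())
env.move_gripper(1.0);env.pause(.3)
print(env.get_grasp_force(),env.get_force())
env.servo_line((PG-95*MG[:,2]).tolist(),80)
env.pause(.3);print(env.get_t())
b=imaging.get_image("scene")[90:170,330:430,::-1];a=imaging.get_image("top")[200:280,80:180,::-1]
cv2.imwrite("pics/d.png",cv2.resize(np.hstack([a,b]),(800,320)))
for fl in(1,-1):
    o=[S(*peg(x,z,fl)) for x,z in((0,180),(0,86),(.55,86),(1.1,86),(1.14,86))]
    print(fl,[None if x is None else np.round(x,2).tolist() for x in o])
E
```

```text
down -1.0 [ 0.17093467 -0.43200034  5.3278533 ] [432.64130297 325.73166064  40.13821437]
0.0 [ 0.62028637 -0.56041594 -0.11727375]
26.2
1 [None, None, None, [0.13, 0.08, 2.11, -0.0, 0.95, 2.44], [0.12, 0.08, 2.11, -0.0, 0.95, 2.39]]
-1 [[0.15, 0.17, 1.81, -0.0, 1.16, 0.42], [0.15, 0.27, 1.89, -0.0, 0.99, 0.42], [0.17, 0.17, 2.0, -0.0, 0.97, -0.11], [0.13, 0.08, 2.11, -0.0, 0.95, -0.7], [0.12, 0.08, 2.11, -0.0, 0.95, -0.75]]
```

View pics/d.png

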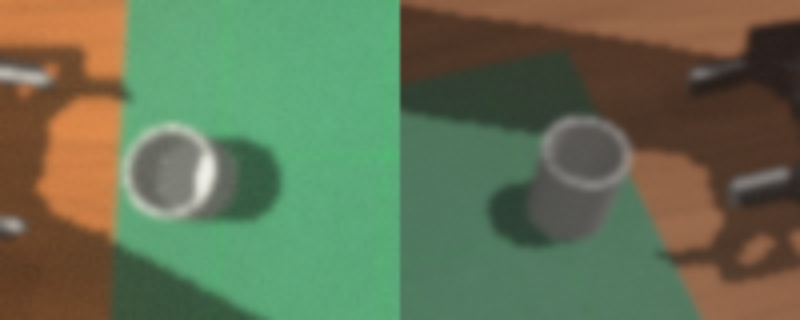

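The cup stands upright and free. Next, the shutter arm.

```bash
python3 - <<'E'
from h import *
import cv2
env.servo_line((PG-95*MG[:,2]+[0,0,210]).tolist(),200)
p,M=peg(0,230,-1);env.move_pose(p.tolist(),rv(M).tolist())
env.move_gripper(.6)
p,M=peg(0,160,-1);env.servo_line(p.tolist(),150)
cv2.imwrite("pics/h.png",imaging.get_image("wrist")[:,:,::-1])
print(env.get_t(),env.get_width(),env.get_tcp_pos())
m=imaging.camera_model("wrist");P=peg(0,123)[0];x=np.array(m["intrinsics"])@(np.array(m["R"])@P+m["t"]);print("peg px",x[:2]/x[2])
E
```

```text
29.925 0.6014570778255152 [596.71880144 117.58213942 161.24750326]
peg px [258.66324822 220.74151137]
```

View pics/h.png

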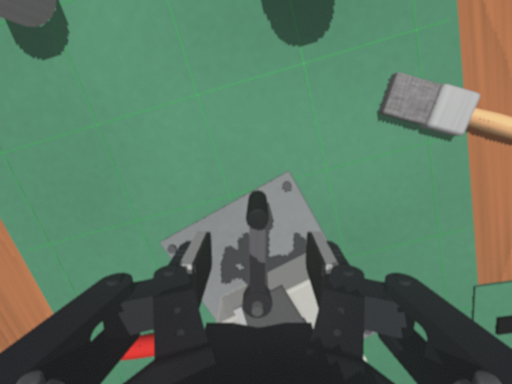

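The peg shows at (258,~215) against a predicted (259,221), centred between the fingers. Going down to grip and swing.

```bash
python3 - <<'E'
from h import *
import cv2
p,M=peg(0,87,-1);env.servo_line(p.tolist(),80);print("down",env.get_force())
env.move_gripper(0.0);print("grip",env.get_width(),env.get_grasp_force(),np.round(env.get_force(),1))
for ph in list(np.arange(.1,1.01,.1))+list(np.arange(1.02,1.17,.02)):
    p,M=peg(ph,87,-1);env.servo_line(p.tolist(),40 if ph<1.005 else 15,rv(M).tolist())
    f=np.array(env.get_force());t=-M[:,1];
    print(round(ph,2),"tan",(f@t).round(1),"rad",(f@M[:,0]).round(1),env.get_t())
    if f@t<-16 or np.linalg.norm(f)>45: break
env.pause(.6)
print(env.get_force(),env.get_grasp_force(),env.get_width(),env.get_tcp_pos(),env.get_t())
a=imaging.get_image("top")[130:250,190:340,::-1];b=imaging.get_image("scene")[130:250,190:340,::-1]
cv2.imwrite("pics/e.png",cv2.resize(np.hstack([a,b]),(800,320),interpolation=cv2.INTER_CUBIC))
E
```

```text
down [ 0.47350192 -0.00573564 -0.13048414]
grip 0.16796341689928873 58.319774866104126 [-3.5  1.2  6. ]
0.1 tan 0.4 rad 0.8 31.8
0.2 tan -0.5 rad 1.1 32.2
0.3 tan -1.1 rad 3.0 32.6
0.4 tan -1.2 rad 3.9 33.0
0.5 tan -0.1 rad 4.5 33.4
0.6 tan -2.0 rad 4.0 33.8
0.7 tan -3.6 rad 5.4 34.2
0.8 tan -3.0 rad 6.3 34.6
0.9 tan -3.9 rad 6.7 35.0
1.0 tan -4.0 rad 7.4 35.4
1.02 tan -5.3 rad 6.4 35.6833
1.04 tan -4.8 rad 7.0 35.9667
1.06 tan -4.6 rad 7.6 36.25
1.08 tan -4.9 rad 7.8 36.5333
1.1 tan -5.5 rad 7.8 36.8167
1.12 tan -7.4 rad 7.4 37.1
1.14 tan -13.0 rad 7.4 37.3833
1.16 tan -20.1 rad 7.6 37.6667
[ 6.28070822 18.59055375 -1.80510929] 59.21793580055237 0.16888434500805632 [494.73778625  88.53484881  87.93362296] 38.2667
```

View pics/e.png

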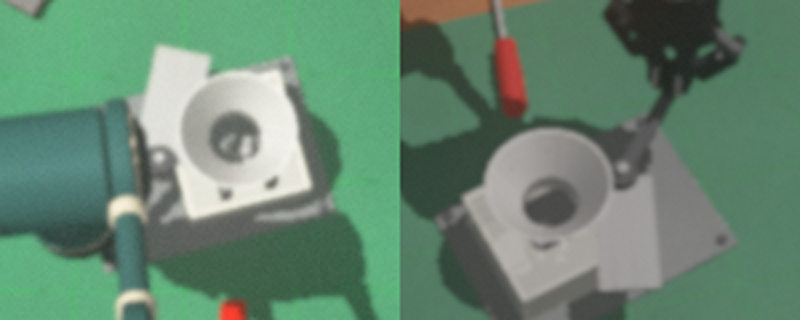

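The shutter is clear, the stop force is built up (~20 N), the TCP sits at joint angle ≈1.10, and the funnel is empty. Handing in.

```bash
python3 -c "
from workcell import env
print(env.finish_job(),env.get_t())"
```

```text
the job is handed in; nothing more can be done
the job is handed in; nothing more can be done
```

I handed the job in at about 38 s without seeing a verdict: all six balls were poured and dropped out of the funnel, the cup is back upright on the bench, and the gripper is still holding the shutter arm at its stop with about 20 N.

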